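# Push a small painted panel home into the corner stop

### The job

Push the small painted panel that lies on the bench flat along it into the corner of the wooden L-shaped stop, ready for its backing to be marked out: one long edge flush against the stop's long strip and one short edge flush against its short strip. Only push it with the fingers; do not pick it up, and leave the larger panel, the tins and the roll of tape where they are.

Things in the scene. Friction and masses are not known exactly. Their poses are not given: they have to be found in the camera images.
- stop: Fixed L of two light wooden strips 20 mm wide, 16 mm high, ahead of the robot to its right. Origin: inside corner, at bench level; z up. The long strip runs from the corner along this frame's -y (170 mm), inner face in the plane x = 0; the short one along -x (from 6 to 96 mm), inner face in the plane y = 0. The panel belongs at x < 0, y < 0. Frame roughly parallel to the robot's.
- panel_centre (a point): Centre (half-way up) of the smaller painted panel: rigid board 65 mm (this frame's x) by 85 mm (its y) by 11 mm thick, mottled painting on top, dark sides, 0.1 to 0.21 kg, loose and flat on the bench, towards the robot and to the right of the corner. Skewed less than 30 degrees to the stop, its x roughly along the stop's x. Slides with friction of about 0.6.
- big_panel: The larger painted panel, 100 x 120 x 11 mm, lying flat on the right-hand ring of the hot plate, 73 mm above the bench; origin at the centre of its underside. A bystander.
- tin_a: Open metal tin 58 mm across, 50 mm high, origin at the centre of its underside. A bystander at the right of the work.
- tin_b: Open metal tin 59 mm across, 45 mm high, origin at the centre of its underside. A bystander at the right of the work.
- tin_c: Open metal tin 64 mm across, 45 mm high, origin at the centre of its underside. A bystander behind the hot plate, left of the stop.
- tape: Roll of masking tape lying flat, 93 mm across, 24 mm high, origin at the centre of its underside. A bystander near the robot's right.

How it is judged:
At the end, for the whole second after the job is handed in: The small panel stays flat on the bench in the corner of the stop, with a gap of less than 3 mm at each of the two strips, its long edge along the long strip, square to them within 2 degrees; the larger panel, the tins and the tape roll are within 20 mm of where they stood (x of panel_centre in the frame of stop between -0.0355 and -0.03 m and y of panel_centre in the frame of stop between -0.0455 and -0.04 m and angle between the x axis of panel_centre and the x axis of stop, either way round below 0.035 rad and height (world z) of panel_centre below 0.0085 m and angle between panel_centre's own z axis and vertical below 0.05 rad and distance of each of tin_a, tin_b, tin_c, tape, big_panel from where it was at the start of the episode below 0.02 m); the robot touches nothing.
It fails at once if the small panel is lifted off the bench or tipped up (height (world z) of panel_centre above 0.0135 m or angle between panel_centre's own z axis and vertical above 0.2 rad).
It fails at once if the larger panel, a tin or the tape roll is pushed away (20 mm) (distance of any of tin_a, tin_b, tin_c, tape, big_panel from where it was at the start of the episode above 0.02 m).
It also fails if it takes over 64 s, if anything falls off the work surface, if the arm or the gripper's body presses on something with over 40 N, if the wrist force passes 120 N, or if a joint passes its speed limit or range.

### The arm

A 6-joint arm with a two-finger parallel gripper is mounted at the origin on the work surface; the furniture and walls round the work are solid. World frame = base frame: x ahead of the robot, y to its left, z up, the work surface at z = 0. Lengths are in m, angles in rad, forces in N, time in s.
With the tool pointing down it reaches from about 0.325 to 0.775 m from the base axis. Payload 5.5 kg.
Tool frame: the origin (TCP) lies midway between the tips of the shut fingers; the grasp point (between the pads) lies 19 mm behind it; x points along the fingers, y is the direction in which the jaws open and shut, and the axes are right-handed (so a half turn about x gives the same grasp; the last joint's range is limited). The gripper opens to 88 mm and grips with 3 to 60 N. Pads are 20 mm wide; open, the fingers measure 115 mm over their backs; the gripper's body (75 mm by 178 mm) begins 61 mm behind the grasp point.
Start: joints at [1.212, 0.091, 1.231, -0, 1.82, -0.057], TCP at [0.178, 0.573, 0.223] pointing down, gripper open.
Joint ranges: [-2.87, 2.87], [-0.86, 2.18], [0.17, 2.46], [-1.51, 4.65], [0.06, 2.69], [-2.65, 2.65]. Speed limits (rad/s): [2.57, 2.57, 3.01, 3.14, 3.14, 3.14].

### API

Orientations are given as a unit quaternion [x, y, z, w].
In Python, from rig import status, eyes, bot gives the robot as it stands. The module is installed in compiled form; this text tells all that it offers.
- The arm moves only by the tool servo_tool, never from a script. Its arguments are lists of equal length, an entry for each row: "fingers": the opening, from -1 (shut) to 1 (fully open); "delta_pos": the shift along the tool's x, y, z in cm, a list of three; "turn": the turn, a rotation vector about the tool's x, y, z in degrees, a list of three. A call has 1 to 20 rows; each row is the pose to reach, as a shift and turn from the pose commanded when the call began, along the tool's axes at that moment; what a row does not reach only later rows make up. A row lasts 1/10 s, in which the tool goes at most 50 mm and 8.59 degrees, less where a joint would pass 70% of its speed; a pose out of reach is approached as far as the arm can. A call with a gripper value outside its range is refused whole. The fingers move at their own pace and stop on an object; "grip_force" is the grip in N (left out, the last holds). Time passes only in rows, so rows that repeat a pose let the fingers close. It gives the time, the measured TCP pose, the force and the opening at its end, in the units of the state.
- status.read_state(): the state, without advancing time (a new reading comes with each control period).
- eyes.read_camera(name): name is "scene" or "top" or "wrist"; returns (picture, depth): 400x640x3 uint8, red, green, blue; 400x640 float32, m along the optical axis (not along the pixel's ray), 0 where there is no reading.
- eyes.calibration(name): a dict with "camera_matrix" (3x3 intrinsics, pixels), "cam_to_world" (4x4, takes a point from camera to world coordinates). Camera axes: x right, y down, z forward; pixel columns grow to the right and rows downward; lengths in m; the calibration is good to about 2 mm. A picture is of the moment at which its call begins: read the wrist's pose just before it. calibration takes no time and is no camera call; for the wrist camera it gives the pose at the moment of the call.
- bot.finish_job(): hands the job in, once; it reports no verdict.
The state is a dict: "clock": time; "joint_positions": joint angles; "joint_velocities": joint speeds; "effort": joint torques, N m; "ee_pos": TCP position; "tool_rot": TCP orientation; "force": force on the tool from outside, world axes, zero at the start; "ft_torque": the same for the moment, N m; "finger_gap": finger opening in m.
Only numpy, scipy, OpenCV 4.12 (cv2) and the standard library are available. Lean on these libraries where they do the work, as an engineer would, in place of code of your own. Each camera call takes 0.05 s, during which the arm holds its last target.

## Working session

There is one attempt and no reset: what is moved stays moved. The work goes in short steps, Python scripts to look and compute and a tool call to move; the robot and the scene stay as the last step left them, time stands still between calls to the robot, and variables do not carry over. Pictures are saved under pics/ and viewed, and the job is handed in when it is done.

Besides the shell and the picture viewer there is one more tool, called after "Emit:" in YAML: its name, and indented under it one key for each argument. servo_tool: Moves the arm, as the interface text tells. Its arguments: {"type":"object","properties":{"fingers":{"type":"array","items":{"type":"number"}},"delta_pos":{"type":"array","items":{"type":"array","items":{"type":"number"}}},"turn":{"type":"array","items":{"type":"array","items":{"type":"number"}}},"grip_force":{"type":"number"}},"required":["fingers","delta_pos","turn"]}

```bash
mkdir -p pics; python3 - <<'E'
from rig import status, eyes, bot
import cv2,numpy as np
s=status.read_state()
for k,v in s.items(): print(k,np.round(v,4))
for n in ["top","scene"]:
    p,d=eyes.read_camera(n); c=eyes.calibration(n)
    cv2.imwrite(f"pics/{n}0.png",p[:,:,::-1]); np.savez(f"{n}0.npz",p=p,d=d,K=c["camera_matrix"],T=c["cam_to_world"])
    print(n,c["camera_matrix"],np.round(c["cam_to_world"],3))
E
```

```text
clock 0.0
joint_positions [ 1.2123  0.0919  1.2319 -0.      1.8198 -0.0567]
joint_velocities [-0.0007 -0.0007 -0.0008  0.001   0.0003 -0.0015]
effort [ 8.00000e-04 -4.46452e+01 -4.06448e+01  7.00000e-02  2.93000e-02
 -1.00000e-04]
ee_pos [0.1783 0.5726 0.2215]
tool_rot [ 0.1056  0.6992 -0.107   0.6989]
force [-0.2832  0.0039  0.1986]
ft_torque [ 0.0262 -0.0143 -0.0093]
finger_gap 0.0875
top [[377.15459427   0.         324.69424357]
 [  0.         377.15459427 198.09178716]
 [  0.           0.           1.        ]] [[ 0.003 -0.994  0.11   0.327]
 [-1.    -0.004 -0.005 -0.26 ]
 [ 0.006 -0.11  -0.994  0.911]
 [ 0.     0.     0.     1.   ]]
scene [[468.81700109   0.         311.21815336]
 [  0.         468.81700109 194.75891669]
 [  0.           0.           1.        ]] [[ 0.756 -0.306  0.578 -0.207]
 [-0.654 -0.388  0.65  -0.981]
 [ 0.025 -0.87  -0.493  0.598]
 [ 0.     0.     0.     1.   ]]
```

View pics/top0.png

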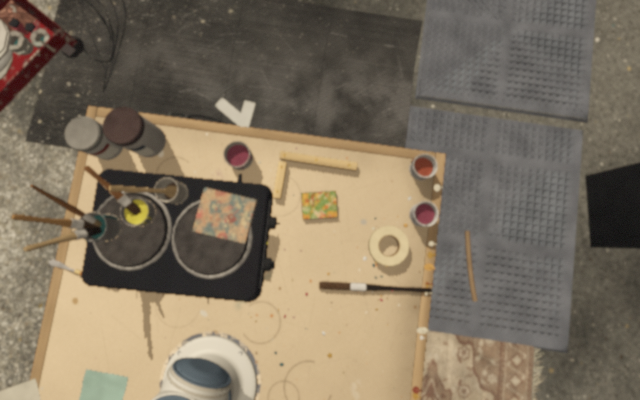

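View pics/scene0.png

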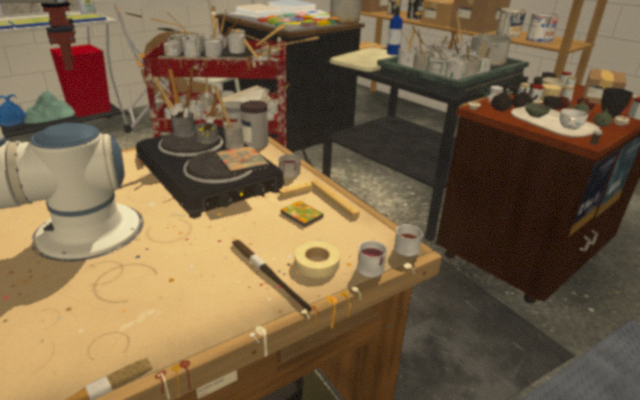

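The top view shows the stop's corner near (283,157), its long strip running right to (357,167) and its short strip down to (280,197). The small panel is at (320,206), the tape at (389,246) and the tins at (424,166), (425,213) and (238,155). Next I measure these.

```bash
cat > h.py <<'E'
import numpy as np,cv2
def ray(uv,K,T,z):
    uv=np.atleast_2d(np.asarray(uv,float))
    d=np.c_[(uv[:,0]-K[0,2])/K[0,0],(uv[:,1]-K[1,2])/K[1,1],np.ones(len(uv))]@T[:3,:3].T
    o=T[:3,3]; return o+d*((z-o[2])/d[:,2])[:,None]
def proj(P,K,T):
    P=np.atleast_2d(P); c=(P-T[:3,3])@T[:3,:3]; return np.c_[c[:,0]/c[:,2]*K[0,0]+K[0,2],c[:,1]/c[:,2]*K[1,1]+K[1,2]]
E
python3 - <<'E'
import numpy as np,cv2
from h import *
f=np.load("top0.npz");p=f["p"];d=f["d"];K=f["K"];T=f["T"]
cr=p[140:270,260:440]; cv2.imwrite("pics/crop0.png",cv2.resize(cr[:,:,::-1],None,fx=4.4,fy=4.4,interpolation=cv2.INTER_CUBIC))
# heights
v,u=np.mgrid[0:400,0:640]
X=np.stack([(u-K[0,2])/K[0,0]*d,(v-K[1,2])/K[1,1]*d,d],-1)@T[:3,:3].T+T[:3,3]
np.save("X0.npy",X)
np.set_printoptions(linewidth=220,precision=0,suppress=True)
print(X[150:225:3,270:365:4,2]*1000)
E
```

```text
[[ -0.  -2.  -4.  -3.  -2.  -1.  -1.  -2.  -3.  -2.  -1.  -2.  -5.  -2.  -0.  -2.  -3.  -3.  -3.  -3.  -2.  -1.  -3.  -1.]
 [ -1.  -7.  -0.  12.  16.  16.  15.  -3.   2.  -4.  -5.  -2.  -3.   3.  -1.  -2.  -1.   0.  -3.  -2.  -4.  -1.   2.  -6.]
 [ -0.  -2.  -1.  14.  13.  16.  15.  14.  14.  14.  14.  14.  -4.  -2.  -2.   0.  -1.  -3.   1.  -1.  -4.  -4.  -5.  -1.]
 [ -1.  -0.   0.  13.  15.  15.  13.  11.  14.  13.  13.  16.  13.  13.  13.  14.  13.  -0.  -2.  -1.  -1.  -3.  -0.   2.]
 [ -2.  -2.  11.  16.   0.  -3.  -4.   7.  15.  14.  15.  13.  14.  17.  17.  13.  13.  15.  17.  16.  15.  14.  -1.  -2.]
 [ -2.  -1.  17.  15.   8.  -2.  -1.   1.  -3.   2.  -3.   1.   5.  13.  16.  17.  16.  17.  14.  16.  14.  14.  -5.  -3.]
 [ -2.  -1.  16.  16.  -2.  -2.  -1.  -3.  -2.  -1.   0.  -2.  -1.  -1.  -3.   1.   5.   8.  16.  16.  16.  14.  -1.  -1.]
 [  0.  -2.  16.  16.  -2.  -4.  -0.  -1.  -1.  -4.  -1.  -1.  -2.   0.  -2.  -2.   0.  -3.  -2.  -3.   2.   1.  -3.  -1.]
 [  1.  -0.  15.  11.  -2.   1.   0.  -2.   2.  -4.  -0.  -0.  -2.   1.  -3.  -2.  -1.  -2.  -3.  -5.  -4.  -2.   2.
[... 1275 characters left out ...]
-1.  11.  12.   9.   7.   9.  13.   8.  10.  11.  -0.  -1.  -3.   1.  -2.  -1.  -2.]
 [ 42.  -2.  -3.  -1.   0.  -1.  -2.  -3.  10.   9.   8.  10.   9.  10.   7.  10.   8.  -2.  -3.   0.  -3.  -0.  -3.  -1.]
 [ 36.   1.  -4.  -2.  -2.  -2.  -3.  -1.   9.   9.   9.  10.   9. 911.  10.   9.   9.  -2.   1.  -1.  -1.  -2.  -4.   1.]
 [ 38.  -0.  -1.  -1.  -4.  -1.  -1.  -2.  11.  11.  12.   9.   9.   8.  12.   9.   6.   1.  -1.  -1.  -1.  -3.  -1.  -1.]
 [ 48.  45.  -3.  -3.  -3.  -2.  -0.  -2.  11.   8.   8.   1.  -2.  -2.  -1.  -1.  -1.  -1.  -2.  -2.  -1.  -2.  -2.  -2.]
 [ 53.  50.  -2.  -3.  -1.  -3.  -1.  -1.  -2.  -2.   1.  -1.  -2.  -3.  -2.  -1.  -1.  -3.  -0.  -3.  -0.  -1.  -1.  -2.]]
```

View pics/crop0.png

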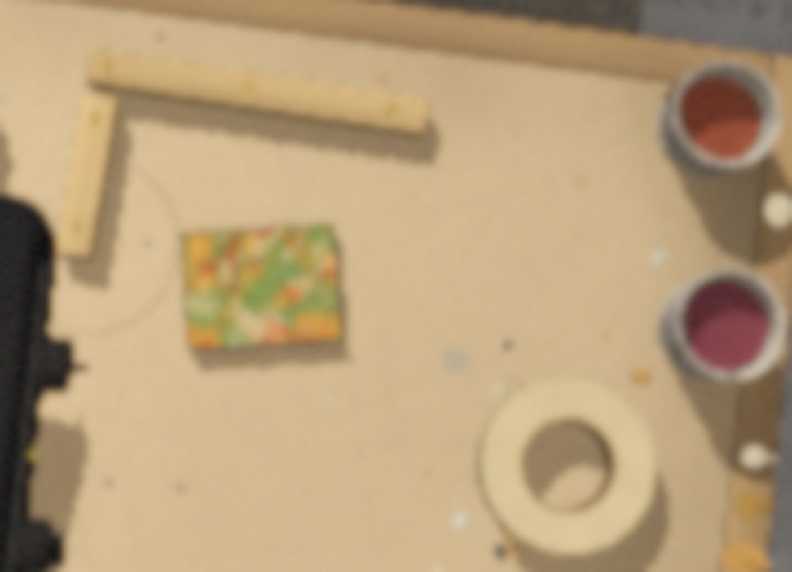

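```bash
python3 - <<'E'
import numpy as np,cv2
from h import *
np.set_printoptions(precision=4,suppress=True)
f=np.load("top0.npz");p=f["p"];d=f["d"];K=f["K"];T=f["T"];X=np.load("X0.npy")
z=X[...,2]
def comp(m,seed):
    n,l=cv2.connectedComponents(m.astype(np.uint8)); return l==l[seed[1],seed[0]]
# stop
m=(z>.0075)&(z<.025); m=cv2.medianBlur(m.astype(np.uint8)*255,3)>0
reg=np.zeros_like(m);reg[148:203,272:362]=1;reg[185:,295:]=0
s=m&reg
ys,xs=np.nonzero(s); W=ray(np.c_[xs,ys],K,T,.016)
# long strip: world y < corner ; per-column bounds
Lg=[];
for u in range(292,352):
    r=np.nonzero(s[148:185,u])[0]+148
    Lg.append((u,r.min()-.5,r.max()+.5))
Lg=np.array(Lg)
for k in (1,2):
    P=ray(Lg[:,[0,k]],K,T,.016); c=np.polyfit(P[:,1],P[:,0],1); print("long edge x=a*y+b",c,np.std(P[:,0]-np.polyval(c,P[:,1])))
Sh=[]
for v in range(168,194):
    r=np.nonzero(s[v,272:292])[0]+272
    Sh.append((v,r.min()-.5,r.max()+.5))
Sh=np.array(Sh)
for k in (1,2):
    P=ray(Sh[:,[k,0]],K,T,.016); c=np.polyfit(P[:,0],P[:,1],1); print("short edge y=a*x+b",c,np.std(P[:,1]-np.polyval(c,P[:,0])))
print("corner ends",ray([[361-3,165]],K,T,.016))
# panel by depth and by colour
m2=np.zeros_like(m);m2[182:232,296:348]=m[182:232,296:348]
for nm,mm in(("depth",m2),):
    cs,_=cv2.findContours(mm.astype(np.uint8),cv2.RETR_EXTERNAL,cv2.CHAIN_APPROX_NONE)
    c=max(cs,key=cv2.contourArea)
    P=ray(c[:,0],K,T,.011)[:,:2]
    r=cv2.minAreaRect((P*1000).astype(np.float32)); print(nm,r)
hsv=cv2.cvtColor(p,cv2.COLOR_RGB2HSV)
print(hsv[215,290],hsv[195:220:6,305:338:6].reshape(-1,3))
lab=cv2.cvtColor(p,cv2.COLOR_RGB2LAB).astype(int); bg=np.median(lab[225:240,300:340].reshape(-1,3),0)
diff=np.linalg.norm((lab-bg)[...,1:],axis=2)>14
mm=np.zeros_like(m);mm[182:232,296:348]=diff[182:232,296:348]
mm=cv2.morphologyEx(mm.astype(np.uint8),cv2.MORPH_CLOSE,np.ones((7,7)))
cs,_=cv2.findContours(mm,cv2.RETR_EXTERNAL,cv2.CHAIN_APPROX_NONE);c=max(cs,key=cv2.contourArea)
P=ray(c[:,0],K,T,.011)[:,:2];print("col",cv2.minAreaRect((P*1000).astype(np.float32)))
# bystanders: depth
for nm,(u0,u1,v0,v1),h in(("tape",(360,420,220,275),.024),("A",(405,445,145,185),.05),("B",(405,445,195,232),.05),("C",(215,262,135,175),.045),("big",(185,265,180,250),.084)):
    q=z[v0:v1,u0:u1]; yy,xx=np.nonzero((q>h-.012)&(q<h+.012)); c=np.c_[xx+u0,yy+v0]
    P=ray(c,K,T,h)[:,:2]; print(nm,len(P),P.min(0),P.max(0))
yy,xx=np.nonzero((z>.03)&(z<.2)); P=X[yy,xx]; k=(P[:,0]>.2)&(P[:,1]<.1); print("hotplate min y at x bins",[(round(a,2),P[k&(abs(P[:,0]-a)<.02)&(P[:,1]>-.2)][:,1].min()) for a in (.3,.35,.4,.45,.5,.55)])
E
```

```text
long edge x=a*y+b [0.1514 0.5656] 0.0007036005022108885
long edge x=a*y+b [0.1521 0.5448] 0.0007329330512250501
short edge y=a*x+b [-0.1482 -0.0753] 0.000665235038446792
short edge y=a*x+b [-0.1572 -0.092 ] 0.0006674154335153978
corner ends [[ 0.5074 -0.345   0.016 ]]
depth ((410.63360595703125, -250.7646026611328), (64.83341979980469, 83.90897369384766), 4.074227809906006)
[ 18  79 216] [[ 19 162 213]
 [ 19 143 162]
 [ 19 132 211]
 [ 30 110 155]
 [ 24 127 167]
 [ 30 100 145]
 [ 16 165 198]
 [ 20 106 195]
 [ 19 152 186]
 [ 36 109 154]
 [ 25 124 165]
 [ 15 144 190]
 [ 26  98 183]
 [ 25 132 160]
 [ 36 121 150]
 [ 21 152 184]
 [ 27 110 162]
 [ 29 104 152]
 [ 29 121 160]
 [ 26 135 161]
 [ 19  90 210]
 [ 17 113 197]
 [ 18 159 205]
 [ 18 163 199]
 [ 16 127 159]
 [ 22  95 137]
 [ 19  92 142]
 [ 17  97 147]
 [ 18  93 145]
 [ 18  95 145]]
col ((411.6459045410156, -251.01876831054688), (60.651123046875, 79.46302032470703), 4.123445987701416)
tape 973 [ 0.2701 -0.4871] [ 0.3749 -0.3686]
A 107 [ 0.473  -0.5234] [ 0.5273 -0.4694]
B 143 [ 0.3598 -0.5243] [ 0.4172 -0.467 ]
C 150 [ 0.4791 -0.0923] [ 0.5576 -0.0265]
big 2779 [ 0.307  -0.1134] [0.4407 0.0439]
hotplate min y at x bins [(0.3, np.float64(-0.14320966948914315)), (0.35, np.float64(-0.15936338226694496)), (0.4, np.float64(-0.1409490707756381)), (0.45, np.float64(-0.13875574439677044)), (0.5, np.float64(-0.08963479004931496)), (0.55, np.float64(-0.08715426706931623))]
```

```bash
cat >> h.py <<'E'
from scipy.spatial.transform import Rotation as R
TH=-0.1515; C=np.array([.5187,-.1714])
def s2w(x,y): c,s=np.cos(TH),np.sin(TH); return C+np.array([c*x-s*y,s*x+c*y])
def w2s(p): c,s=np.cos(TH),np.sin(TH); d=np.asarray(p)[:2]-C; return np.array([c*d[0]+s*d[1],-s*d[0]+c*d[1]])
def rel(pw,yawy=None,st=None):
    """delta cm in tool axes to world point pw; turn (rotvec deg) to have tool y at world angle yawy and x down"""
    r=R.from_quat(st["tool_rot"]); d=r.inv().apply(np.asarray(pw)-st["ee_pos"])*100
    t=None
    if yawy is not None:
        y=np.array([np.cos(yawy),np.sin(yawy),0]);x=np.array([0,0,-1.]);g=R.from_matrix(np.c_[x,y,np.cross(x,y)])
        t=(r.inv()*g).as_rotvec(degrees=True)
    return np.round(d,2),None if t is None else np.round(t,2)
E
python3 - <<'E'
from rig import status
from h import *
np.set_printoptions(precision=3,suppress=True)
s=status.read_state(); print(R.from_quat(s["tool_rot"]).as_matrix())
X=np.load("X0.npy"); m=(X[...,2]>.09)&(X[...,2]<.6)&(X[...,0]>.15)&(X[...,0]<.8)&(abs(X[...,1])<.6)
P=X[m]; print(P[:,2].max()); 
for a in range(-4,8): 
    k=(P[:,1]>a*.05)&(P[:,1]<a*.05+.05)
    if k.any(): q=P[k];print(round(a*.05,2),q[:,0].min(),q[:,0].max(),np.percentile(q[:,2],98))
print("start",s2w(-.165,-.095))
for w in ([.178,.573,.36],[.5,.3,.36],[.5,-.1,.36],[*s2w(-.165,-.095),.36]):
    print(w,rel(w,TH+np.pi/2,s),rel(w,TH-np.pi/2,s))
E
```

```text
[[-0.001  0.297  0.955]
 [-0.002  0.955 -0.297]
 [-1.    -0.002 -0.   ]]
0.2531422042733188
0.0 0.4181152073707667 0.4459289652636873 0.12411465476720562
0.05 0.40532972041499343 0.4568172451628956 0.15165129076969766
0.1 0.3554143276454748 0.6055041451738108 0.2156528619562658
0.15 0.3278486044899546 0.6094479510308382 0.15962168600078797
0.2 0.31811265646147374 0.5928665664334241 0.22897632648453528
0.25 0.3060048448515619 0.5953826642229304 0.24251622463694703
0.3 0.5419171731930474 0.5761134854767549 0.1079631031240877
start [ 0.341 -0.24 ]
[0.178, 0.573, 0.36] (array([-13.83,   0.  ,  -0.04]), array([-8.61, -0.01,  0.1 ])) (array([-13.83,   0.  ,  -0.04]), array([171.39,   0.14,   0.02]))
[0.5, 0.3, 0.36] (array([-13.81, -16.49,  38.82]), array([-8.61, -0.01,  0.1 ])) (array([-13.81, -16.49,  38.82]), array([171.39,   0.14,   0.02]))
[0.5, -0.1, 0.36] (array([-13.75, -54.68,  50.71]), array([-8.61, -0.01,  0.1 ])) (array([-13.75, -54.68,  50.71]), array([171.39,   0.14,   0.02]))
[np.float64(0.3412524351655045), np.float64(-0.2404098669344284), 0.36] (array([-13.71, -72.81,  39.73]), array([-8.61, -0.01,  0.1 ])) (array([-13.71, -72.81,  39.73]), array([171.39,   0.14,   0.02]))
```

Emit:
servo_tool:
  fingers: [0.14,0.14,0.14,0.14,0.14,0.14,0.14,0.14,0.14,0.14,0.14,0.14,0.14,0.14,0.14]
  delta_pos:
    - [-13.8,0,0]
    - [-13.8,0,0]
    - [-13.8,0,0]
    - [-13.8,0,0]
    - [-13.8,-16.5,38.8]
    - [-13.8,-16.5,38.8]
    - [-13.8,-16.5,38.8]
    - [-13.8,-16.5,38.8]
    - [-13.8,-16.5,38.8]
    - [-13.8,-16.5,38.8]
    - [-13.8,-16.5,38.8]
    - [-13.8,-16.5,38.8]
    - [-13.8,-16.5,38.8]
    - [-13.8,-16.5,38.8]
    - [-13.8,-16.5,38.8]
  turn:
    - [0,0,0]
    - [0,0,0]
    - [0,0,0]
    - [0,0,0]
    - [-8.6,0,0]
    - [-8.6,0,0]
    - [-8.6,0,0]
    - [-8.6,0,0]
    - [-8.6,0,0]
    - [-8.6,0,0]
    - [-8.6,0,0]
    - [-8.6,0,0]
    - [-8.6,0,0]
    - [-8.6,0,0]
    - [-8.6,0,0]

```text
clock: 1.6
ee_pos: [0.4998, 0.2999, 0.3594]
tool_rot: [0.054, 0.706, -0.054, 0.704]
force: [0.0, 0.5, 0.2]
finger_gap: 0.0496
```

```bash
python3 - <<'E'
from rig import status
from h import *
s=status.read_state(); print(s["ee_pos"],s["joint_positions"])
for w in ([.48,-.1,.36],[*s2w(-.165,-.095),.25],[*s2w(-.165,-.095),.03]): print(rel(w,TH+np.pi/2,s))
E
```

```text
[0.49975794 0.29992016 0.35939898] [ 4.81878480e-01  1.22910513e-01  9.49689971e-01  5.11945781e-04
  2.07114296e+00 -9.36019126e-01]
(array([-3.000e-02, -3.983e+01,  4.130e+00]), array([-0.07, -0.11,  0.05]))
(array([ 11.01, -55.8 ,  -7.43]), array([-0.07, -0.11,  0.05]))
(array([ 33.01, -55.78,  -7.38]), array([-0.07, -0.11,  0.05]))
```

Emit:
servo_tool:
  fingers: [0.14,0.14,0.14,0.14,0.14,0.14,0.14,0.14,0.14,0.14,0.14,0.14,0.14,0.14,0.14,0.14,0.14,0.14,0.14,0.14]
  delta_pos:
    - [0,-39.8,4.1]
    - [0,-39.8,4.1]
    - [0,-39.8,4.1]
    - [0,-39.8,4.1]
    - [0,-39.8,4.1]
    - [0,-39.8,4.1]
    - [0,-39.8,4.1]
    - [0,-39.8,4.1]
    - [0,-39.8,4.1]
    - [11,-55.8,-7.4]
    - [11,-55.8,-7.4]
    - [11,-55.8,-7.4]
    - [11,-55.8,-7.4]
    - [11,-55.8,-7.4]
    - [11,-55.8,-7.4]
    - [30,-55.8,-7.4]
    - [30,-55.8,-7.4]
    - [30,-55.8,-7.4]
    - [30,-55.8,-7.4]
    - [30,-55.8,-7.4]
  turn:
    - [0,0,0]
    - [0,0,0]
    - [0,0,0]
    - [0,0,0]
    - [0,0,0]
    - [0,0,0]
    - [0,0,0]
    - [0,0,0]
    - [0,0,0]
    - [0,0,0]
    - [0,0,0]
    - [0,0,0]
    - [0,0,0]
    - [0,0,0]
    - [0,0,0]
    - [0,0,0]
    - [0,0,0]
    - [0,0,0]
    - [0,0,0]
    - [0,0,0]

```text
clock: 3.6
ee_pos: [0.3409, -0.2363, 0.0553]
tool_rot: [0.055, 0.708, -0.05, 0.702]
force: [-0.1, 0.9, -0.3]
finger_gap: 0.0501
```

```bash
python3 - <<'E'
from rig import status,eyes
from h import *
s=status.read_state(); print(s["ee_pos"],s["joint_positions"],w2s(s["ee_pos"]))
print(rel([*s2w(-.165,-.095),.005],TH+np.pi/2,s), rel([*s2w(-.075,-.095),.005],TH+np.pi/2,s))
for n in ("top","wrist"):
    p,d=eyes.read_camera(n); cv2.imwrite(f"pics/{n}1.png",p[:,:,::-1])
E
```

```text
[ 0.34091618 -0.2362589   0.05532702] [-6.88832597e-01 -3.89832934e-01  1.96115092e+00  8.86149602e-04
  1.58026670e+00 -2.11077609e+00] [-0.16595887 -0.09094733]
(array([ 5.03, -0.44,  0.14]), array([ 0.15, -0.47, -0.34])) (array([ 4.96, -0.46,  9.14]), array([ 0.15, -0.47, -0.34]))
```

View pics/top1.png

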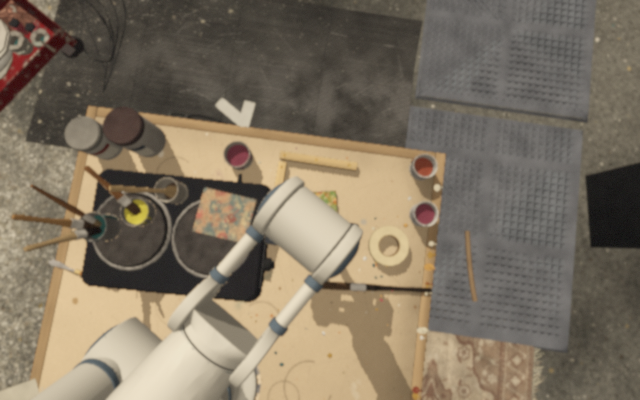

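View pics/wrist1.png

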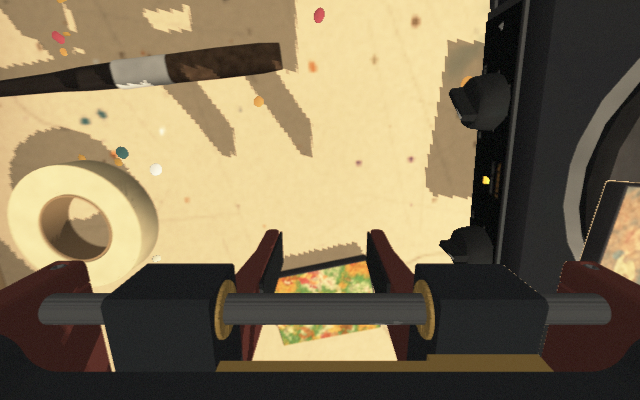

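The wrist view shows the panel's near edge from (275,275) to (365,258), ahead of the two fingertips at about (280,235) and (370,235). The tape at (83,225) is well clear. I lower the fingers to the bench.

Emit:
servo_tool:
  fingers: [0.14,0.14,0.14,0.14,0.14]
  delta_pos:
    - [0,-0.4,0]
    - [1.5,-0.4,0]
    - [3,-0.4,0]
    - [4,-0.4,0]
    - [4,-0.4,0]
  turn:
    - [0,0,0]
    - [0,0,0]
    - [0,0,0]
    - [0,0,0]
    - [0,0,0]

```text
clock: 4.2
ee_pos: [0.3405, -0.2434, 0.0182]
tool_rot: [0.055, 0.706, -0.053, 0.704]
force: [-0.2, -0.1, 0.3]
finger_gap: 0.0499
```

```bash
python3 - <<'E'
from rig import status,eyes
from h import *
s=status.read_state(); print(s["ee_pos"],w2s(s["ee_pos"]))
print(rel([*s2w(-.075,-.095),.005],TH+np.pi/2,s))
E
```

```text
[ 0.34051486 -0.24343871  0.0182351 ] [-0.16527202 -0.09810546]
(array([1.29, 0.31, 9.03]), array([-0.03, -0.2 , -0.12]))
```

Emit:
servo_tool:
  fingers: [0.14,0.14,0.14,0.14,0.14,0.14,0.14,0.14,0.14,0.14,0.14,0.14,0.14,0.14,0.14,0.14,0.14]
  delta_pos:
    - [0.7,0.3,0]
    - [1.2,0.3,0]
    - [1.3,0.3,0.5]
    - [1.3,0.3,1]
    - [1.3,0.3,1.5]
    - [1.3,0.3,2]
    - [1.3,0.3,2.5]
    - [1.3,0.3,3]
    - [1.3,0.3,3.5]
    - [1.3,0.3,4]
    - [1.3,0.3,4.5]
    - [1.3,0.3,5]
    - [1.3,0.3,5.5]
    - [1.3,0.3,6]
    - [1.3,0.3,6.5]
    - [1.3,0.3,7]
    - [1.3,0.3,7]
  turn:
    - [0,0,0]
    - [0,0,0]
    - [0,0,0]
    - [0,0,0]
    - [0,0,0]
    - [0,0,0]
    - [0,0,0]
    - [0,0,0]
    - [0,0,0]
    - [0,0,0]
    - [0,0,0]
    - [0,0,0]
    - [0,0,0]
    - [0,0,0]
    - [0,0,0]
    - [0,0,0]
    - [0,0,0]

```text
clock: 5.9
ee_pos: [0.412, -0.252, 0.0077]
tool_rot: [0.053, 0.705, -0.054, 0.705]
force: [0.1, -0.7, 0.0]
finger_gap: 0.0501
```

```bash
python3 - <<'E'
from rig import status,eyes
from h import *
s=status.read_state(); print(s["ee_pos"],w2s(s["ee_pos"]))
for n in ("top","scene","wrist"):
    p,d=eyes.read_camera(n); cv2.imwrite(f"pics/{n}2.png",p[:,:,::-1])
    if n!="wrist":
        c=p[130:260,240:420] if n=="top" else p[150:270,240:400]; cv2.imwrite(f"pics/{n}2c.png",cv2.resize(c[:,:,::-1],None,fx=4,fy=4))
E
```

```text
[ 0.41200116 -0.25204221  0.00770019] [-0.09330608 -0.09582163]
```

View pics/top2c.png

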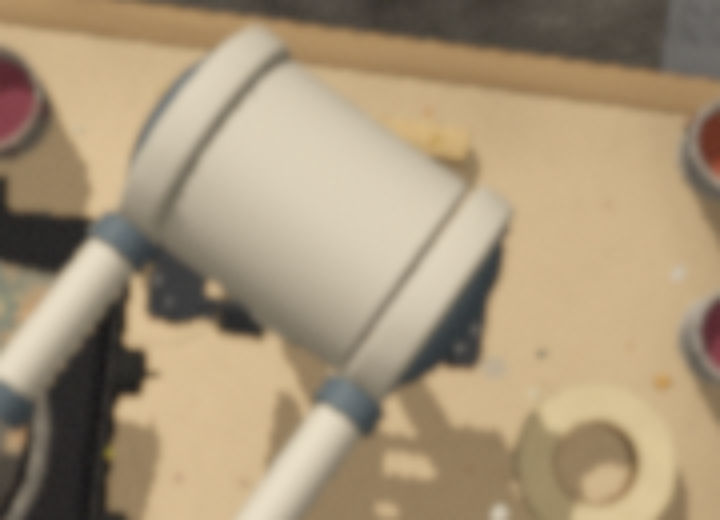

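View pics/scene2c.png

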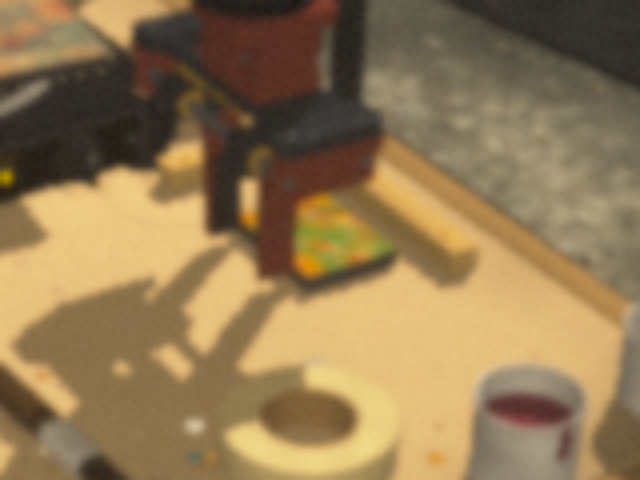

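View pics/wrist2.png

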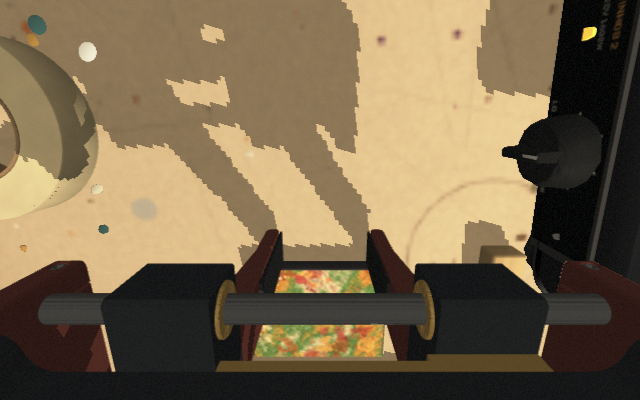

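The scene and wrist views show both fingertips against the panel's near edge. The panel is now square to the tool and just short of the long strip. I push on.

Emit:
servo_tool:
  fingers: [0.14,0.14,0.14,0.14,0.14,0.14,0.14]
  delta_pos:
    - [0.2,0,0.3]
    - [0.2,0,0.6]
    - [0.2,0,0.9]
    - [0.2,0,1.2]
    - [0.2,0,1.4]
    - [0.2,0,1.6]
    - [0.2,0,1.6]
  turn:
    - [0,0,0]
    - [0,0,0]
    - [0,0,0]
    - [0,0,0]
    - [0,0,0]
    - [0,0,0]
    - [0,0,0]

```text
clock: 6.75
ee_pos: [0.4275, -0.2544, 0.0057]
tool_rot: [0.054, 0.705, -0.054, 0.705]
force: [0.4, 1.0, 0.2]
finger_gap: 0.0502
```

Emit:
servo_tool:
  fingers: [0.14,0.14,0.14]
  delta_pos:
    - [0,0,0.1]
    - [0,0,0.2]
    - [0,0,0.2]
  turn:
    - [0,0,0]
    - [0,0,0]
    - [0,0,0]

```text
clock: 7.05
ee_pos: [0.4293, -0.2547, 0.0057]
tool_rot: [0.054, 0.705, -0.054, 0.705]
force: [0.1, -1.0, -0.6]
finger_gap: 0.05
```

```bash
python3 - <<'E'
from rig import status,eyes
from h import *
s=status.read_state(); print(s["ee_pos"],w2s(s["ee_pos"]),s["force"])
p,d=eyes.read_camera("scene");c=p[150:270,240:400]; cv2.imwrite(f"pics/scene3c.png",cv2.resize(c[:,:,::-1],None,fx=4,fy=4))
E
```

```text
[ 0.42925827 -0.25473809  0.00571295] [-0.07583977 -0.09588216] [ 0.06550545 -1.04431521 -0.64905999]
```

View pics/scene3c.png

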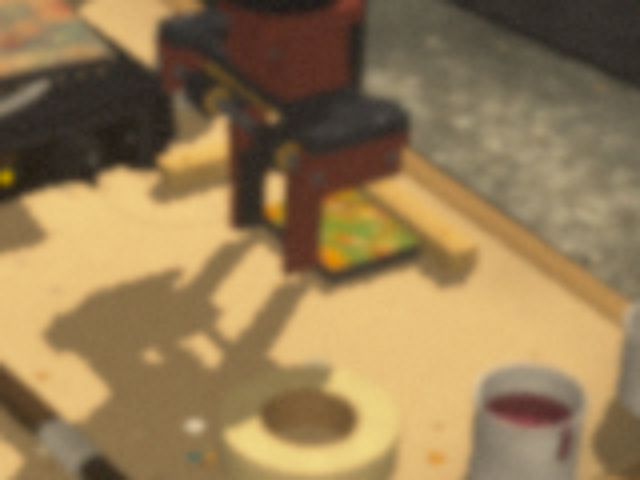

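Emit:
servo_tool:
  fingers: [0.14,0.14]
  delta_pos:
    - [0,0,0.1]
    - [0,0,0.1]
  turn:
    - [0,0,0]
    - [0,0,0]

```text
clock: 7.3
ee_pos: [0.4302, -0.2548, 0.0057]
tool_rot: [0.054, 0.705, -0.054, 0.705]
force: [0.8, 0.6, 0.5]
finger_gap: 0.0502
```

Emit:
servo_tool:
  fingers: [0.14,0.14]
  delta_pos:
    - [0,0,0.1]
    - [0,0,0.1]
  turn:
    - [0,0,0]
    - [0,0,0]

```text
clock: 7.5
ee_pos: [0.4312, -0.255, 0.0057]
tool_rot: [0.054, 0.705, -0.054, 0.705]
force: [-0.6, 0.0, 0.4]
finger_gap: 0.05
```

Emit:
servo_tool:
  fingers: [0.14,0.14]
  delta_pos:
    - [0,0,0.1]
    - [0,0,0.1]
  turn:
    - [0,0,0]
    - [0,0,0]

```text
clock: 7.7
ee_pos: [0.4322, -0.2551, 0.0056]
tool_rot: [0.054, 0.705, -0.054, 0.705]
force: [0.1, -0.7, 0.2]
finger_gap: 0.0497
```

Emit:
servo_tool:
  fingers: [0.14,0.14]
  delta_pos:
    - [0,0,0.1]
    - [0,0,0.1]
  turn:
    - [0,0,0]
    - [0,0,0]

```text
clock: 7.9
ee_pos: [0.4327, -0.2553, 0.0056]
tool_rot: [0.054, 0.705, -0.054, 0.705]
force: [-4.4, 0.4, 2.5]
finger_gap: 0.05
```

Emit:
servo_tool:
  fingers: [0.14,0.14]
  delta_pos:
    - [0,0,0.1]
    - [0,0,0.1]
  turn:
    - [0,0,0]
    - [0,0,0]

```text
clock: 8.1
ee_pos: [0.4328, -0.2553, 0.0056]
tool_rot: [0.054, 0.706, -0.053, 0.704]
force: [-7.7, 1.6, 4.8]
finger_gap: 0.0505
```

```bash
python3 - <<'E'
from rig import status,eyes
from h import *
s=status.read_state(); print(s["ee_pos"],w2s(s["ee_pos"]),s["force"])
p,d=eyes.read_camera("scene");c=p[170:250,280:380]; cv2.imwrite(f"pics/scene4c.png",cv2.resize(c[:,:,::-1],None,fx=7,fy=7,interpolation=cv2.INTER_CUBIC))
E
```

```text
[ 0.43276491 -0.25529176  0.00558661] [-0.07228973 -0.09590027] [-7.71368216  1.62177717  4.77538179]
```

View pics/scene4c.png

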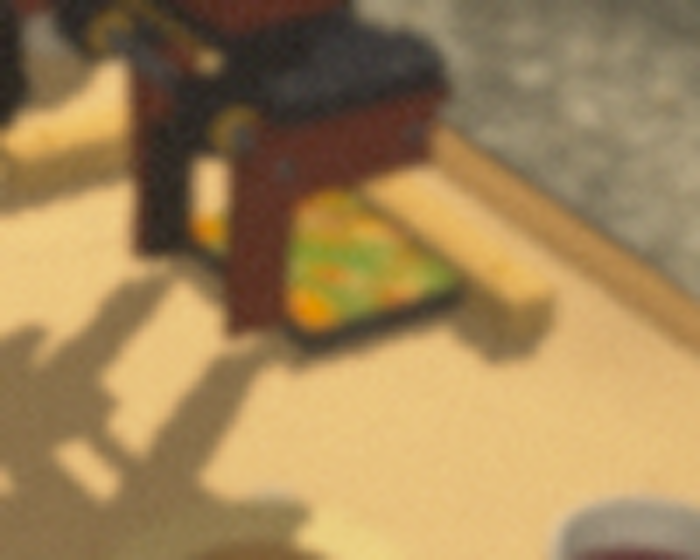

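Contact at about 8 N against the long strip, so that edge is flush. I back off, lift, turn a quarter turn and move round to the right-hand short edge.

```bash
python3 - <<'E'
from rig import status,eyes
from h import *
s=status.read_state()
print(s2w(-.030,-.172)); print(rel([*s2w(-.030,-.172),.07],TH,s),s["joint_positions"])
E
```

```text
[ 0.46308519 -0.33690225]
(array([-6.46, -7.61,  4.21]), array([89.99, -0.16,  0.14])) [-5.99773763e-01 -1.00608771e-01  1.80977779e+00 -1.29405565e-03
  1.43551222e+00 -2.01863668e+00]
```

Emit:
servo_tool:
  fingers: [0.14,0.14,0.14,0.14,0.14,-0.55,-0.55,-0.55,-0.55,-0.55,-0.55,-0.55,-0.55,-0.55,-0.55,-0.55,-0.55,-0.55,-0.55]
  delta_pos:
    - [0,0,-1]
    - [0,0,-2.5]
    - [0,0,-2.5]
    - [-4,0,-2.5]
    - [-6.5,0,-2.5]
    - [-6.5,-3,0]
    - [-6.5,-7.6,4.1]
    - [-6.5,-7.6,4.1]
    - [-6.5,-7.6,4.1]
    - [-6.5,-7.6,4.1]
    - [-6.5,-7.6,4.1]
    - [-6.5,-7.6,4.1]
    - [-6.5,-7.6,4.1]
    - [-6.5,-7.6,4.1]
    - [-6.5,-7.6,4.1]
    - [-6.5,-7.6,4.1]
    - [-6.5,-7.6,4.1]
    - [-6.5,-7.6,4.1]
    - [-6.5,-7.6,4.1]
  turn:
    - [0,0,0]
    - [0,0,0]
    - [0,0,0]
    - [0,0,0]
    - [0,0,0]
    - [90,0,0]
    - [90,0,0]
    - [90,0,0]
    - [90,0,0]
    - [90,0,0]
    - [90,0,0]
    - [90,0,0]
    - [90,0,0]
    - [90,0,0]
    - [90,0,0]
    - [90,0,0]
    - [90,0,0]
    - [90,0,0]
    - [90,0,0]

```text
clock: 10.05
ee_pos: [0.4633, -0.3368, 0.0706]
tool_rot: [0.536, 0.461, -0.536, 0.461]
force: [0.5, 1.1, -0.2]
finger_gap: 0.0195
```

```bash
python3 - <<'E'
from rig import status,eyes
from h import *
np.set_printoptions(precision=3,suppress=True)
s=status.read_state(); print(s["ee_pos"],w2s(s["ee_pos"]),s["force"],R.from_quat(s["tool_rot"]).as_matrix())
print(rel([*s2w(-.030,-.172),.006],TH,s))
p,d=eyes.read_camera("scene");c=p[150:270,240:400]; cv2.imwrite(f"pics/scene5c.png",cv2.resize(c[:,:,::-1],None,fx=4,fy=4))
p,d=eyes.read_camera("wrist");cv2.imwrite(f"pics/wrist5.png",p[:,:,::-1])
E
```

```text
[ 0.463 -0.337  0.071] [-0.03  -0.172] [ 0.485  1.093 -0.205] [[ 0.     0.989 -0.15 ]
 [-0.    -0.15  -0.989]
 [-1.     0.     0.   ]]
(array([ 6.46, -0.02,  0.02]), array([ 0.08,  0.  , -0.02]))
```

View pics/scene5c.png

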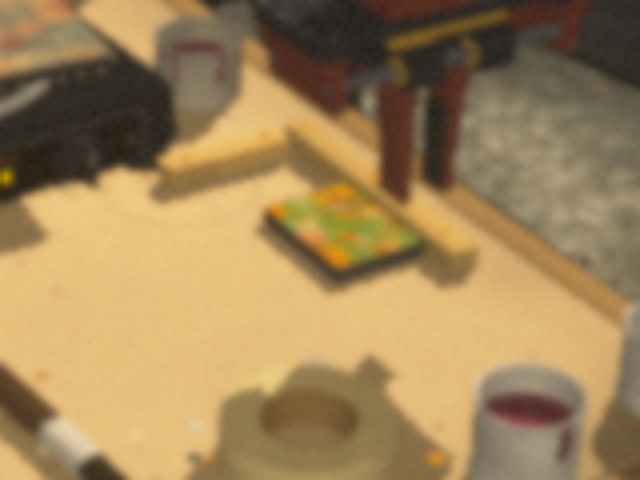

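View pics/wrist5.png

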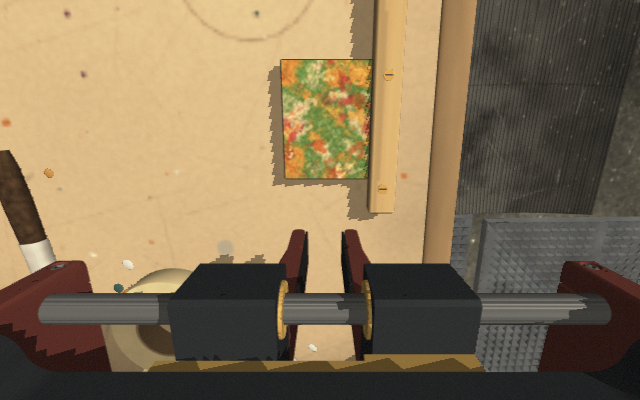

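The wrist view shows the panel's long edge flush along the strip (its right edge at u≈370, v 60–178). Its lower edge at v≈179 is ahead of the fingers. I measure that before descending.

```bash
python3 - <<'E'
from rig import status,eyes
from h import *
np.set_printoptions(precision=4,suppress=True)
c=eyes.calibration("wrist");K,T=c["camera_matrix"],c["cam_to_world"]
for n,uv,z in(("BL",(285,179),.011),("BR",(368,179),.011),("TL",(281,59),.011),("strip inner far",(375,20),.016),("strip inner near",(369,210),.016),("strip end",(382,212),.016)):
    w=ray([uv],K,T,z)[0]; print(n,w,w2s(w))
print(proj([[*s2w(-.03,-.152),.006]],K,T))
E
```

```text
BL [ 0.4376 -0.3025  0.011 ] [-0.0604 -0.1419]
BR [ 0.5007 -0.3121  0.011 ] [ 0.0034 -0.1418]
TL [ 0.4505 -0.2191  0.011 ] [-0.0602 -0.0574]
strip inner far [ 0.5164 -0.2064  0.016 ] [ 0.003  -0.0349]
strip inner near [ 0.4981 -0.3354  0.016 ] [ 0.0044 -0.1652]
strip end [ 0.5079 -0.3385  0.016 ] [ 0.0146 -0.1668]
[[324.5404 190.3609]]
```

Emit:
servo_tool:
  fingers: [-0.55,-0.55,-0.55,-0.55,-0.55,-0.55,-0.55,-0.55,-0.55,-0.55,-0.55,-0.55,-0.55,-0.55,-0.55]
  delta_pos:
    - [3,0.1,0]
    - [5.5,0.1,0]
    - [6.5,0.1,0]
    - [6.5,0.1,0]
    - [6.5,0.1,-0.5]
    - [6.5,0.1,-1]
    - [6.5,0.1,-1.5]
    - [6.5,0.1,-2]
    - [6.5,0.1,-2.5]
    - [6.5,0.1,-3]
    - [6.5,0.1,-3.5]
    - [6.5,0.1,-4]
    - [6.5,0.1,-4.5]
    - [6.5,0.1,-5]
    - [6.5,0.1,-5]
  turn:
    - [0,0,0]
    - [0,0,0]
    - [0,0,0]
    - [0,0,0]
    - [0,0,0]
    - [0,0,0]
    - [0,0,0]
    - [0,0,0]
    - [0,0,0]
    - [0,0,0]
    - [0,0,0]
    - [0,0,0]
    - [0,0,0]
    - [0,0,0]
    - [0,0,0]

```text
clock: 11.65
ee_pos: [0.4717, -0.2866, 0.0055]
tool_rot: [0.536, 0.461, -0.536, 0.461]
force: [-0.4, -0.6, 0.9]
finger_gap: 0.0195
```

```bash
python3 - <<'E'
from rig import status,eyes
from h import *
np.set_printoptions(precision=4,suppress=True)
s=status.read_state(); print(s["ee_pos"],w2s(s["ee_pos"]),s["force"])
p,d=eyes.read_camera("wrist");cv2.imwrite(f"pics/wrist6.png",p[:,:,::-1])
E
```

```text
[ 0.4717 -0.2866  0.0055] [-0.029 -0.121] [-0.4154 -0.6259  0.9117]
```

View pics/wrist6.png

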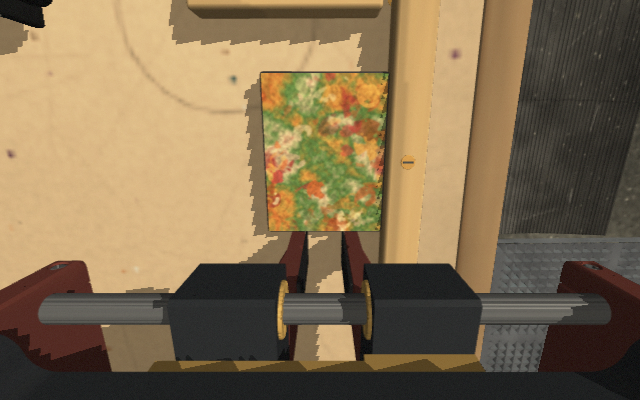

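The wrist view shows both fingertips on the panel's right short edge (v≈231). The long edge lies along the strip at u≈388, and the short strip's face is at v≈15, still to be reached.

Emit:
servo_tool:
  fingers: [-0.55,-0.55,-0.55,-0.55,-0.55,-0.55]
  delta_pos:
    - [0,0,-0.5]
    - [0,0,-1]
    - [0,0,-1.5]
    - [0,0,-1.9]
    - [0,0,-2.2]
    - [0,0,-2.2]
  turn:
    - [0,0,0]
    - [0,0,0]
    - [0,0,0]
    - [0,0,0]
    - [0,0,0]
    - [0,0,0]

```text
clock: 12.3
ee_pos: [0.4751, -0.2652, 0.0057]
tool_rot: [0.536, 0.461, -0.536, 0.461]
force: [0.5, -0.7, 0.5]
finger_gap: 0.0198
```

Emit:
servo_tool:
  fingers: [-0.55,-0.55,-0.55]
  delta_pos:
    - [0,0,-0.1]
    - [0,0,-0.2]
    - [0,0,-0.2]
  turn:
    - [0,0,0]
    - [0,0,0]
    - [0,0,0]

```text
clock: 12.6
ee_pos: [0.4753, -0.2638, 0.0057]
tool_rot: [0.536, 0.461, -0.536, 0.461]
force: [-0.3, -0.3, 0.8]
finger_gap: 0.0197
```

Emit:
servo_tool:
  fingers: [-0.55,-0.55]
  delta_pos:
    - [0,0,-0.1]
    - [0,0,-0.1]
  turn:
    - [0,0,0]
    - [0,0,0]

```text
clock: 12.8
ee_pos: [0.4755, -0.2628, 0.0057]
tool_rot: [-0.536, -0.461, 0.536, -0.461]
force: [-0.8, -0.3, 1.0]
finger_gap: 0.0196
```

Emit:
servo_tool:
  fingers: [-0.55,-0.55]
  delta_pos:
    - [0,0,-0.1]
    - [0,0,-0.1]
  turn:
    - [0,0,0]
    - [0,0,0]

```text
clock: 13.0
ee_pos: [0.4756, -0.2618, 0.0057]
tool_rot: [0.536, 0.461, -0.536, 0.461]
force: [-0.3, -1.0, 0.7]
finger_gap: 0.0197
```

Emit:
servo_tool:
  fingers: [-0.55,-0.55]
  delta_pos:
    - [0,0,-0.1]
    - [0,0,-0.1]
  turn:
    - [0,0,0]
    - [0,0,0]

```text
clock: 13.2
ee_pos: [0.4758, -0.2611, 0.0057]
tool_rot: [-0.536, -0.46, 0.537, -0.461]
force: [-0.1, -2.6, -0.3]
finger_gap: 0.0197
```

```bash
python3 - <<'E'
from rig import status,eyes
from h import *
np.set_printoptions(precision=4,suppress=True)
s=status.read_state(); print(s["ee_pos"],w2s(s["ee_pos"]),s["force"])
p,d=eyes.read_camera("wrist");cv2.imwrite(f"pics/wrist7.png",p[:,:,::-1])
E
```

```text
[ 0.4758 -0.2611  0.0057] [-0.0288 -0.0951] [-0.074  -2.585  -0.3432]
```

View pics/wrist7.png

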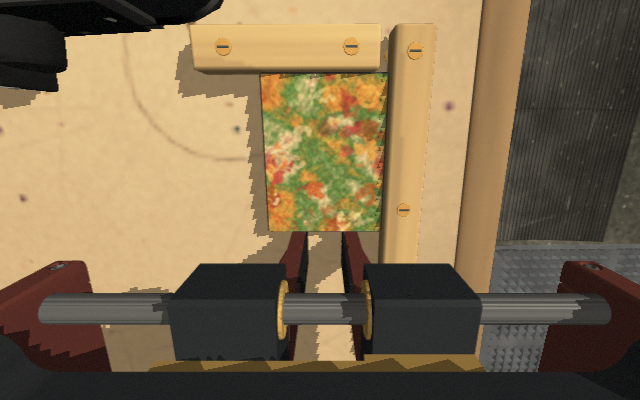

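Emit:
servo_tool:
  fingers: [-0.55,-0.55]
  delta_pos:
    - [0,0,-0.1]
    - [0,0,-0.1]
  turn:
    - [0,0,0]
    - [0,0,0]

```text
clock: 13.45
ee_pos: [0.4759, -0.261, 0.0059]
tool_rot: [-0.536, -0.46, 0.537, -0.461]
force: [-1.3, -6.1, -0.3]
finger_gap: 0.0198
```

Emit:
servo_tool:
  fingers: [-0.55,-0.55,-0.55,-0.55,-0.55,-0.55]
  delta_pos:
    - [0,0,0.1]
    - [0,0,0.8]
    - [0,0,2.5]
    - [-3,0,2.5]
    - [-6.5,0,2.5]
    - [-6.5,0,2.5]
  turn:
    - [0,0,0]
    - [0,0,0]
    - [0,0,0]
    - [0,0,0]
    - [0,0,0]
    - [0,0,0]

```text
clock: 14.05
ee_pos: [0.4742, -0.2871, 0.0764]
tool_rot: [0.537, 0.458, -0.536, 0.463]
force: [1.2, -0.4, -0.2]
finger_gap: 0.0197
```

```bash
python3 - <<'E'
from rig import status,eyes
from h import *
np.set_printoptions(precision=4,suppress=True)
s=status.read_state(); print(s["ee_pos"],w2s(s["ee_pos"]),s["force"])
p,d=eyes.read_camera("wrist");cv2.imwrite(f"pics/wrist8.png",p[:,:,::-1])
c=eyes.calibration("wrist"); np.savez("w8.npz",p=p,d=d,K=c["camera_matrix"],T=c["cam_to_world"])
cv2.imwrite("pics/wrist8c.png",cv2.resize(p[50:220,240:420,::-1],None,fx=4,fy=3.5) if 0 else cv2.resize(p[60:210,250:430,::-1],None,fx=4,fy=4,interpolation=cv2.INTER_CUBIC))
p,d=eyes.read_camera("scene");cv2.imwrite(f"pics/scene8.png",p[:,:,::-1])
E
```

```text
[ 0.4742 -0.2871  0.0764] [-0.0265 -0.1211] [ 1.2071 -0.4245 -0.2482]
```

View pics/wrist8.png

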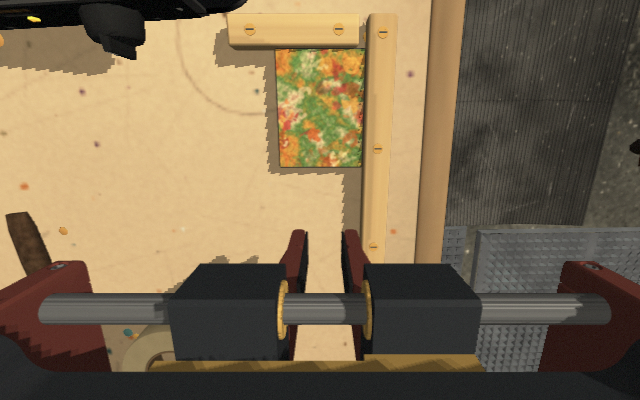

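View pics/scene8.png

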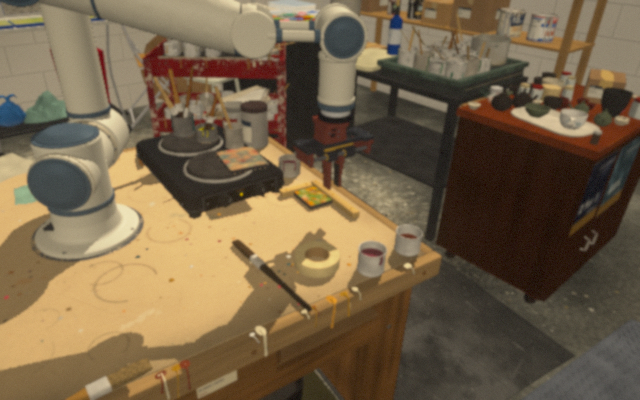

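View pics/wrist8c.png

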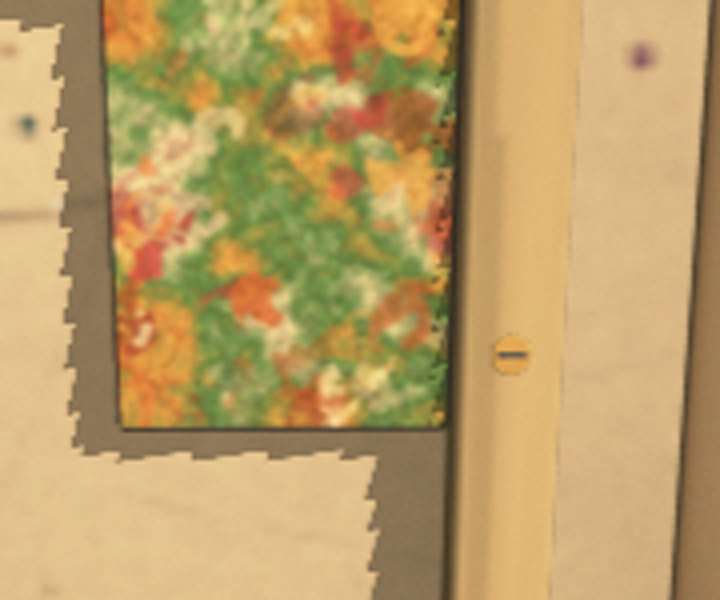

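```bash
python3 - <<'E'
from h import *
np.set_printoptions(precision=4,suppress=True)
f=np.load("w8.npz");p=f["p"];K=f["K"];T=f["T"]
hsv=cv2.cvtColor(p,cv2.COLOR_RGB2HSV); lab=cv2.cvtColor(p,cv2.COLOR_RGB2LAB).astype(int)
np.set_printoptions(linewidth=250)
print("row100 u350-410 V",hsv[100,352:402,2]); print("row130",hsv[130,352:402,2])
print("col300 v5-60",hsv[5:60,300,2]); print("col300 S",hsv[5:60,300,1]); print("row100 S",hsv[100,352:402,1])
print("col320 v150-180",hsv[155:180,320,2],"row100 left",hsv[100,265:295,2])
E
```

```text
row100 u350-410 V [207 217 228 228 210 178 130 126 113  90  84  62  58  85 111 149 183 196 195 195 196 194 196 201 210 217 220 220 221 222 224 224 224 224 226 226 225 224 222 223 221 207 218 219 221 219 220 219 219 216]
row130 [165 167 161 151 159 159 135 182 201 155  84  56  84 114 152 187 197 197 195 194 193 196 204 209 216 220 222 224 224 226 226 225 226 224 225 225 224 224 225 221 221 220 219 217 220 220 219 220 220 221]
col300 v5-60 [233 232 232 232 232 231 231 231 221 239 238 237 237 236 237 238 236 236 235 234 232 228 226 227 228 229 229 227 227 227 228 230 231 231 228 227 226 227 189 149 114  82  82  39  90  91 140 143 152 160 162 176 182 182 181]
col300 S [102  97  97  96  93  95  95  94 110 114 116 116 117 118 118 116 119 117 119 119 119 119 122 120 122 118 120 121 121 120 120 118 118 118 121 119 120 121 123 123 121 118 115  52 119 126 129 127 124 116 112 107 108 106 110]
row100 S [168 168 167 169 171 159 127 123 115 113 103  82  97 120 119 123 123 122 123 124 124 126 125 124 121 122 123 123 121 123 122 122 122 121 120 122 124 120 123 121 119 107  99  99  98  99  99  98  99 100]
col320 v150-180 [135 143 165 178 181 162 168 185 186 196 212 170  82 140 138 138 138 136 138 147 227 228 228 225 227] row100 left [143 145 145 144 144 144 145 145 145 145 137 109 118 177 171 166 159 160 164 176 207 225 233 235 232 233 233 230 231 234]
```

```bash
python3 - <<'E'
from h import *
np.set_printoptions(precision=4,suppress=True)
f=np.load("w8.npz");p=f["p"];K=f["K"];T=f["T"]
g=cv2.cvtColor(p,cv2.COLOR_RGB2LAB)[...,1:].astype(float); V=cv2.cvtColor(p,cv2.COLOR_RGB2HSV)[...,2].astype(float); S=cv2.cvtColor(p,cv2.COLOR_RGB2HSV)[...,1].astype(float)
# left panel edge: dark line between u 268..288 ; seam right: min V u 358..370; strip outer edge
rows=np.arange(58,160,2)
def fit(us,vs,z):
    P=ray(np.c_[us,vs],K,T,z)[:,:2]; Q=np.array([w2s(q) for q in P])
    c=np.polyfit(Q[:,1],Q[:,0],1); r=Q[:,0]-np.polyval(c,Q[:,1]); k=abs(r)<.0008
    return np.polyfit(Q[k,1],Q[k,0],1),k.sum()
def fity(us,vs,z):
    P=ray(np.c_[us,vs],K,T,z)[:,:2]; Q=np.array([w2s(q) for q in P])
    c=np.polyfit(Q[:,0],Q[:,1],1); r=Q[:,1]-np.polyval(c,Q[:,0]); k=abs(r)<.0008
    return np.polyfit(Q[k,0],Q[k,1],1),k.sum()
L=[270+V[v,270:286].argmin() for v in rows]; print("panel left edge x(y)",fit(L,rows,.011))
Rr=[357+V[v,357:372].argmin() for v in rows]; print("seam z.011",fit(Rr,rows,.011))
O=[]
for v in rows: O.append(380+np.abs(np.diff(S[v,380:402])).argmax()+.5)
print("strip outer",fit(O,rows,.016))
cols=np.arange(284,352,2)
B=[155+V[155:174,u].argmin() for u in cols]; print("panel near edge y(x)",fity(cols,B,.011))
t=[38+V[38:54,u].argmin() for u in cols]; print("seam short",fity(cols,t,.011))
o=[5+np.abs(np.diff(S[5:24,u])).argmax()+.5 for u in range(240,350,3)]; print("short strip outer",fity(np.arange(240,350,3),o,.016))
E
```

```text
panel left edge x(y) (array([-0.0004, -0.0622]), np.int64(51))
seam z.011 (array([0.0013, 0.0013]), np.int64(51))
strip outer (array([0.0044, 0.0214]), np.int64(27))
panel near edge y(x) (array([-0.0016, -0.0819]), np.int64(34))
seam short (array([-0.0001,  0.0013]), np.int64(34))
short strip outer (array([0.0003, 0.0215]), np.int64(29))
```

The panel's edges are parallel to both strips within 0.3°, and both gaps measure as closed. The scene view shows the tins, tape and larger panel where they were, and the fingers are clear. I hand in.

```bash
python3 - <<'E'
from rig import bot,status
print(status.read_state()["clock"]); print(bot.finish_job())
E
```

```text
14.15
the job is handed in; nothing more can be done
None
```

The small panel is in the corner of the stop, flush against both strips as far as I can measure, and I handed the job in at about 14 s. I pushed it first onto the long strip with two spread fingers, reaching about 8 N. Then I turned the gripper and pushed it along that strip into the short one, reaching about 6 N.

- **Fit:** in the last wrist picture the panel's edges are parallel to the strips within about 0.3°. Both gaps measure closed: the distances come out about 1.5 mm shorter than the panel's true size, which is measurement error.
- **Disagreement:** the top camera, the wrist camera and the contact positions disagreed by about 2–4 mm on where the long strip lies. I relied on the contact forces and on measurements relative to the strips.
- **Bystanders:** the tins, tape roll and larger panel look unmoved in the last scene picture. I did not re-measure their positions. The fingers were clear of everything at hand-in.

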